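Rack up the drained water bath

ROBOT

A 6-joint arm with a two-finger parallel gripper is mounted at the origin on the work surface. World frame = base frame: x ahead of the robot, y to its left, z up, the work surface at z = 0. Lengths are in mm, angles in degrees, forces in N, time in s.
With the tool pointing down it reaches from about 325 to 775 mm from the base axis. Payload 5.5 kg.
Tool frame: the origin (TCP) lies midway between the tips of the shut fingers; the grasp point (between the pads) lies bot.grasp_offset behind it (bot.grasp_offset is the distance from the TCP to the grasp point, in mm); z points along the fingers, y is the line along which they close (so a half turn about z gives the same grasp; the last joint's range is limited). The gripper opens to 88 mm and grips with 3 to 60 N. Pads are 20 mm wide; open, the fingers measure 115 mm over their backs; the gripper's body (75 mm by 178 mm) begins 61 mm behind the grasp point.
Start: joints at [70.949, 5.22, 70.514, -0, 104.267, -3.249], TCP at [163.394, 577.338, 222.631] pointing down, gripper open.
Joint ranges: [-164.24, 164.24], [-49.07, 125.15], [9.68, 141.18], [-86.29, 266.29], [3.28, 154.24], [-151.56, 151.56]. Speed limits (degrees/s): [147.25, 147.25, 172.46, 180, 180, 180].

INTERFACE

Orientations are given as [roll, pitch, yaw] about the fixed x, y, z axes, in that order (R = Rz(yaw) Ry(pitch) Rx(roll)).
In Python, from cell import telemetry, imaging, bot gives the robot as it stands. The module is installed in compiled form; this text tells all that it offers.
- The arm moves only by the tool servo_tool, never from a script. Its argument "steps" is a list of rows, each a list of 3 entries, a list of its own where there are three numbers: the finger opening in cm, from 0 to 8.78, then the shift along the world's x, y, z in cm, then the turn, a rotation vector about the world's x, y, z in degrees. In form: [[claw, [dx, dy, dz], [ax, ay, az]], ...]. A call has 1 to 12 rows; each row is the pose to reach, as a shift and turn from the pose commanded when the call began; what a row does not reach only later rows make up. A row lasts 1/10 s, in which the tool goes at most 50 mm and 8.59 degrees, less where a joint would pass 70% of its speed; a pose out of reach is approached as far as the arm can. A call with a gripper value outside its range is refused whole. The fingers move at their own pace and stop on an object; "squeeze" is the grip in N (left out, the last holds). Time passes only in rows, so rows that repeat a pose let the fingers close. It gives the time, the measured TCP pose, the force, the opening and the grip force at its end, in the units of the state.
- telemetry.get_obs(): the state, without advancing time (a new reading comes with each control period).
- imaging.camera(name): name is "scene" or "top" or "wrist"; returns a dict with "color" (420x560x3 uint8, red, green, blue), "range_z" (420x560 float32, mm along the optical axis (not along the pixel's ray), 0 where there is no reading), "fovy" (degrees; the focal length in pixels is half the picture's height over the tangent of half this angle, whatever the lens; pixels are square), "cx", "cy" (the principal point, pixels), "R" (3x3) and "t" (3): a world point X has camera coordinates R X + t. Camera axes: x right, y down, z forward; pixel columns grow to the right and rows downward; lengths in mm; the calibration is good to about 2 mm. A picture is of the moment at which its call begins.
- bot.close_job(): hands the job in; it is judged then, once.
The state is a dict: "clock": time; "joint_pos": joint angles; "joint_vel": joint speeds; "joint_torque": joint torques, N m; "tcp_pos": TCP position; "orientation": TCP orientation; "contact_force": force on the tool from outside, world axes, zero at the start; "wrist_torque": the same for the moment, N m; "grip_width": opening from 0.0 (shut) to 1.0 (fully open); "grasp_force": force on a finger pad.
Only numpy, scipy, OpenCV 4.12 (cv2) and the standard library are available. Lean on these libraries where they do the work, as an engineer would, in place of code of your own. Each camera call takes 0.05 s, during which the arm holds its last target. There are 200 camera calls.

TASK

Get the drained water bath ready for filling: close its drain cock, preset its thermostat dial to 40, put every slide carrier that stands on the bench into the bath, and move the level gauge from its stand into the slit on the bath's deck, blade fully home and upright. Each carrier goes tray end first, tilted, through the narrow slot in the deck and is then righted so that its tray lies flat on the tank floor under the deck with the handle standing up through the slot. Let the carriers down gently, do not drop them, and leave the other things on the bench alone.

Things in the scene. Friction and masses are not known exactly. Their poses are not given: they have to be found in the camera images.
- bath: the empty water bath, fixed, 237 x 377 mm, 130 mm high; origin under its centre on the bench; x points away from its control-panel side (which faces the robot), y along its length, z up. A flat deck (4 mm thick, upper face at z = 130 mm) covers the tank except for one slot. At the -y end the deck carries a black thermostat head (75 mm square, to z = 165 mm); drain pipe and cock stick out there
- slot (a point): middle of the slot in the deck, at the deck's upper face; bath axes. Slot 46 mm along x (+-23 mm) and 258 mm along y (-131 to +127 mm). A level carrier is too wide for it; tilted about 43 degrees, tray end down, it passes
- tank (a point): point on the tank floor straight below the slot's middle, 40 mm above the bench; bath axes. The clear space under the deck is 86 mm high and reaches from here -165 to +35 mm in x, -131 to +130 mm in y. A carrier in place lies flat here, tray pointing to -x under the deck (towards the robot), handle up through the slot. Three fit side by side, handles 87 mm apart
- slit (a point): centre of the gauge slit's mouth, on the upper face (142 mm above the bench) of its collar (56 x 44 mm, 12 mm high) on the deck; slit 30 mm along x, 8 mm along y, open right through into the tank; axes as the bath's
- drain (a joint): quarter-turn lever of the drain cock, turning about a vertical axis: 0 = closed (lever crosswise to the pipe, pointing along the bath's -x), 1.57 rad = open (lever in line with the pipe, pointing along the bath's -y). Light friction (about 0.08 N m), stays where it is left, stops at both ends
- drain_pivot (a point): point on the lever's axis, at the lever's mid height, 103 mm above the bench, 44 mm out from the end of the bath
- drain_tip (a point): point on the lever 75 mm from the axis, at mid height (103 mm above the bench). The lever reaches 95 mm from the axis, 18 mm wide and 14 mm high in its outer 60 mm; nothing beside or under it
- thermostat (a joint): thermostat dial on the black head, turning clockwise (seen from above) about a vertical axis with light friction, stays where it is left: 0 rad = dial at 0 (stop), 2.5 rad = dial at 100 (stop), evenly spaced, so dial 40 is 1.0 rad
- thermostat_grip (a point): point on the dial's axis at the height to grip it. The dial is a round knob 44 mm across with an upright bar across it (42 mm long, 14 mm thick, top 7 mm above this point; the round part's top is 23 mm below it), to be pinched across the bar. The bar points along the bath's x when the dial is at 0 and turns with it
- gauge_stand: aluminium stand of the gauge, fixed, 90 x 75 mm foot, 90 mm high; origin under its centre on the bench. Its top plate has a slit 32 mm along x, 9 mm along y
- gauge_grip (a point): centre of the level gauge's grip: a grey block 34 mm along x, 16 mm along y (pinch it across these faces), 50 mm high. Below it hangs the flat steel blade, 25 mm along x, 4 mm along y, 75 mm long; fully home, the block's flat underside (25 mm below this point) stops on the collar. At the start it stands with its blade in the stand's slit; 0.09 kg
- carrier1_grip (a point): Centre of a slide carrier's grip: black plastic, 18 mm along x, 14 mm along y (pinch it across these faces), 50 mm high, on top of an upright steel strip (14 x 10 mm) at the tray's +x end. 120 mm above the underside, 51 mm from the tray's middle; x points from the tray to the handle, z up. The carrier is 142 mm tall. May be absent
- carrier1: the same carrier: a shallow steel tray with glass slides, 120 mm along x, 60 mm wide, 14 mm high, flat underside, about 0.2 kg in all. Origin: middle of the underside, axes as the grip's
- carrier2_grip (a point): Centre of a slide carrier's grip: black plastic, 18 mm along x, 14 mm along y (pinch it across these faces), 50 mm high, on top of an upright steel strip (14 x 10 mm) at the tray's +x end. 120 mm above the underside, 51 mm from the tray's middle; x points from the tray to the handle, z up. The carrier is 142 mm tall. May be absent
- carrier2: the same carrier: a shallow steel tray with glass slides, 120 mm along x, 60 mm wide, 14 mm high, flat underside, about 0.2 kg in all. Origin: middle of the underside, axes as the grip's
- carrier3_grip (a point): Centre of a slide carrier's grip: black plastic, 18 mm along x, 14 mm along y (pinch it across these faces), 50 mm high, on top of an upright steel strip (14 x 10 mm) at the tray's +x end. 120 mm above the underside, 51 mm from the tray's middle; x points from the tray to the handle, z up. The carrier is 142 mm tall. May be absent
- carrier3: the same carrier: a shallow steel tray with glass slides, 120 mm along x, 60 mm wide, 14 mm high, flat underside, about 0.2 kg in all. Origin: middle of the underside, axes as the grip's
- dropper1: small dropper bottle, 28 mm across, 75 mm tall; not part of the job. Origin under its centre
- dropper2: small dropper bottle, 28 mm across, 75 mm tall; not part of the job. Origin under its centre
- jar: reagent jar with a black lid, 76 mm across, 110 mm tall; not part of the job. Origin under its centre
- slide_box: flat orange slide box, 85 x 110 x 40 mm; not part of the job. Origin under its centre
- magnifier: magnifying glass lying flat, lens 84 mm across, handle 110 mm; not part of the job. Origin under its centre
- tip_box: pipette-tip box, 90 x 120 x 80 mm; not part of the job. Origin under its centre

How it is judged:
By the outcome, as a careful person would: the job done as asked, in the order asked, and still so for the second after the job is handed in, with the robot touching nothing.
Of carrier1, carrier2, carrier3 only 2 to 3 are there at a start; the rules pass over those that are not, and their reading is None.
At some moment in a run one of carrier1, carrier2, carrier3 may be knocked a few centimetres aside while the robot is not near it.
It also fails if it takes over 210 s, if anything falls off the work surface, if the arm or the gripper's body presses on something with over 40 N, if the wrist force passes 120 N, or if a joint passes its speed limit or range.

## Working session

There is one attempt and no reset: what is moved stays moved. The work goes in short steps, Python scripts to look and compute and a tool call to move; the robot and the scene stay as the last step left them, time stands still between calls to the robot, and variables do not carry over. Pictures are saved under pics/ and viewed, at most 14 in all, crops included, and the job is handed in when it is done.

Besides the shell and the picture viewer there is one more tool, called after ">>>" as name([rows], argument=value, ...), one row to a line, values as JSON. servo_tool: Moves the arm, as the interface text tells. Its arguments: {"type":"object","properties":{"steps":{"type":"array","items":{"type":"array"}},"squeeze":{"type":"number"}},"required":["steps"]}

```bash
mkdir -p pics
cat > h.py <<'E'
import numpy as np, cv2
from cell import telemetry, imaging, bot
def snap(name,fn=None):
    d=imaging.camera(name)
    if fn: cv2.imwrite('pics/'+fn,d['color'][:,:,::-1])
    return d
def cloud(d):
    z=d['range_z'].astype(float);H,W=z.shape
    f=H/2/np.tan(np.radians(d['fovy'])/2)
    u,v=np.meshgrid(np.arange(W),np.arange(H))
    P=np.stack([(u-d['cx'])/f*z,(v-d['cy'])/f*z,z],-1)
    X=(P-d['t'])@d['R']
    X[z<=0]=np.nan
    return X
def px(d,X):
    f=d['color'].shape[0]/2/np.tan(np.radians(d['fovy'])/2)
    c=d['R']@np.array(X)+d['t']; return d['cx']+f*c[0]/c[2], d['cy']+f*c[1]/c[2]
E
python3 - <<'E'
from h import *
for n in ['scene','top','wrist']:
    d=snap(n,n+'0.png'); np.savez(n+'0.npz',**d)
    print(n,d['fovy'],d['cx'],d['cy'],(-d['R'].T@d['t']).round(),d['R'].round(2).tolist(),d['range_z'].min())
s=telemetry.get_obs(); print(s, bot.grasp_offset)
E
```

```text
scene 56.544956287154676 282.0044229431375 208.20881766730108 [1221.  605.  740.] [[-0.58, 0.81, 0.01], [0.44, 0.33, -0.84], [-0.68, -0.48, -0.55]] 0.0
top 50.09465462609253 281.6635054280187 210.96731115339657 [ 354.   88. 1514.] [[-0.02, -1.0, 0.02], [-0.99, 0.02, -0.1], [0.1, -0.02, -0.99]] 0.0
wrist 66.33245862611571 277.42079584884635 213.3915370000204 [ 85. 599. 384.] [[0.27, 0.96, -0.0], [0.92, -0.26, 0.29], [0.28, -0.08, -0.96]] 0.0
{'clock': 0.15, 'joint_pos': array([ 7.09511843e+01,  5.25575202e+00,  7.05637113e+01, -1.84267071e-04,
        1.04266097e+02, -3.24823638e+00]), 'joint_vel': array([-0.05892235,  0.02231727, -0.28353437, -0.0651835 ,  0.00748535,
        0.09362252]), 'joint_torque': array([ 1.20314198e-03, -4.47044706e+01, -4.06906593e+01,  6.98180473e-02,
        2.74563889e-02, -1.31938932e-04]), 'tcp_pos': array([163.3048839 , 577.13415162, 221.76279968]), 'orientation': array([-1.79914567e+02, -4.66968005e-03,  1.64199372e+02]), 'contact_force': array([-0.19659372,  0.20932924,  0.0674461 ]), 'wrist_torque': array([-0.03398491,  0.00361272, -0.02637456]), 'grasp_force': 0.0, 'grip_width': 0.9970252287274596} 18.700000000000003
```

View pics/top0.png

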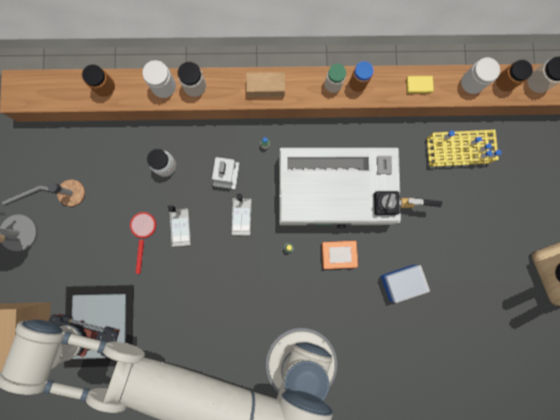

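View pics/scene0.png

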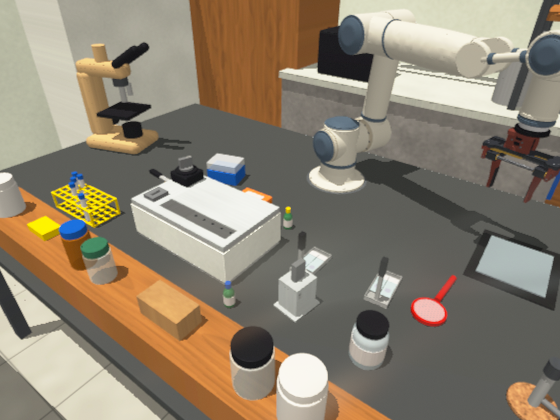

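The top view shows the bath at about (340,187), with the drain lever open at (425,203), the dial at (388,203) and the collar at (384,165). The gauge stand is at (226,172). I can see two carriers, at (241,215) and (180,228), and no third. The scene view agrees.

Run:
```python
from h import *
for n in ['top','scene']:
    d=dict(np.load(n+'0.npz')); X=cloud(d); C=d['color'].astype(int); g=C.max(-1)
    inb=lambda x0,x1,y0,y1,z0,z1:(X[...,0]>x0)&(X[...,0]<x1)&(X[...,1]>y0)&(X[...,1]<y1)&(X[...,2]>z0)&(X[...,2]<z1)
    m=inb(350,800,-330,150,122,138)&(g>110)
    P=X[m][:,:2].astype(np.float32); print(n,'deck',len(P),cv2.minAreaRect(P),X[m][:,2].mean())
    m=inb(350,800,-330,150,155,230)
    P=X[m][:,:2].astype(np.float32); print('head',len(P),cv2.minAreaRect(P) if len(P) else '')
    m=inb(350,800,-450,-130,85,120)&(g<70); P=X[m][:,:2].astype(np.float32); print('lever',len(P),cv2.minAreaRect(P) if len(P) else '')
    if n=='top': ctr=[(241,215),(180,228)]; 
    for z0,z1,nm in [(70,160,'tall'),(5,40,'tray')]:
        m=inb(300,760,110,560,z0,z1).astype(np.uint8)
        k,l,s,c=cv2.connectedComponentsWithStats(m)
        for i in range(1,k):
            if s[i,4]>6:
                q=l==i;P=X[q].astype(np.float32); r=cv2.minAreaRect(P[:,:2]); print(nm,s[i,4],c[i].round(),P.mean(0).round(),P[:,2].max().round(),np.round(r[0]),np.round(r[1]),round(r[2],1),C[q].mean(0).round())
```

```text
top deck 6427 ((574.1549072265625, -127.12994384765625), (370.5531921386719, 229.16470336914062), 88.91563415527344) 129.9920841717414
head 603 ((509.92962646484375, -263.2545471191406), (76.36328887939453, 74.27017974853516), 89.18070983886719)
lever 91 ((510.3777160644531, -422.3407897949219), (54.40290069580078, 15.625112533569336), 84.89569854736328)Traceback (most recent call last):
  File "<stdin>", line 16, in <module>
cv2.error: OpenCV(4.12.0) /io/opencv/modules/imgproc/src/convhull.cpp:143: error: (-215:Assertion failed) total >= 0 && (depth == CV_32F || depth == CV_32S) in function 'convexHull'
```

View pics/wrist0.png

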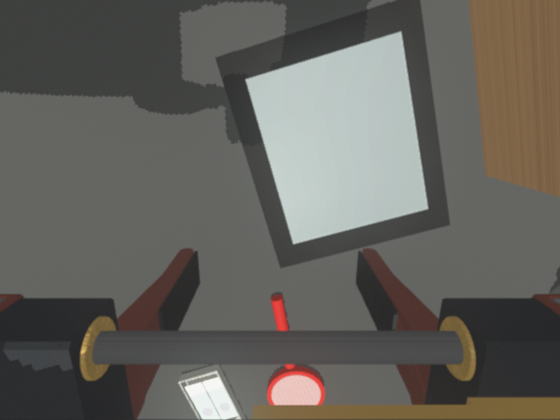

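The wrist view shows only the gripper, a glass tile and part of one carrier and the magnifier, so there are two carriers in the scene. Next I'll fix the rough positions.

Run:
```python
from h import *
for n in ['top','scene']:
    d=dict(np.load(n+'0.npz')); X=cloud(d).astype(np.float32); C=d['color'].astype(int); g=C.max(-1)
    inb=lambda x0,x1,y0,y1,z0,z1:(X[...,0]>x0)&(X[...,0]<x1)&(X[...,1]>y0)&(X[...,1]<y1)&(X[...,2]>z0)&(X[...,2]<z1)
    def rep(nm,m,mn=6):
        k,l,s,c=cv2.connectedComponentsWithStats(m.astype(np.uint8))
        for i in range(1,k):
            if s[i,4]>mn:
                q=l==i;P=X[q]; r=cv2.minAreaRect(np.ascontiguousarray(P[:,:2])); print(n,nm,s[i,4],c[i].round(),P.mean(0).round(),P[:,2].max().round(),np.round(r[0]),np.round(r[1]),round(r[2],1),C[q].mean(0).round())
    rep('tall',inb(300,760,80,560,70,160)); rep('tray',inb(300,760,80,560,6,30),40)
    rep('head',inb(400,700,-330,50,150,260)); rep('dialbar',inb(400,700,-330,50,185,260)); rep('collar',inb(580,720,-330,-190,136,150))
    rep('slot',inb(600,720,-260,60,20,118),20)
    rep('drain',inb(400,600,-480,-320,60,140))
```

```text
top tall 17 [264. 139.] [735. 108.  75.] 78.0 [735. 107.] [10. 14.] 88.9 [ 76. 116. 176.]
top tall 472 [159. 160.] [665. 443. 103.] 120.0 [667. 446.] [69. 71.] 86.8 [75. 76. 77.]
top tall 431 [223. 169.] [633. 241.  98.] 146.0 [636. 243.] [61. 71.] 81.1 [192. 193. 191.]
top tall 37 [239. 197.] [539. 189. 135.] 148.0 [540. 189.] [12. 19.] 86.8 [63. 63. 64.]
top tall 53 [172. 208.] [507. 397. 126.] 148.0 [507. 399.] [17. 14.] 4.2 [57. 57. 58.]
top tray 43 [171. 170.] [648. 424.  17.] 30.0 [649. 428.] [23. 67.] 43.4 [112. 110. 107.]
top tray 51 [235. 172.] [638. 212.  10.] 29.0 [638. 212.] [15. 65.] 80.7 [205. 207. 205.]
top tray 428 [241. 217.] [485. 191.  11.] 29.0 [487. 192.] [119.  66.] 1.5 [210. 213. 212.]
top tray 467 [180. 229.] [449. 396.  12.] 24.0 [457. 398.] [120.  67.] 3.4 [204. 208. 206.]
top tray 518 [143. 224.] [469. 519.  14.] 24.0 [471. 518.] [84. 84.] 88.5 [200. 150. 149.]
top tray 166 [139. 256.] [364. 529.  15.] 25.0 [366. 528.] [ 22. 112.] 86.3 [179.  65.  62.]
top head 615 [387. 202.] [ 508. -259.  174.] 218.0 [ 510. -264.] [78. 74.] 89.2 [86. 86. 86.]
top dialbar 
[... 1389 characters left out ...]
. 174. 166.]
scene tray 241 [365. 362.] [700. 458.  18.] 30.0 [693. 455.] [31. 74.] 15.0 [152. 148. 140.]
scene head 500 [186. 170.] [ 522. -250.  174.] 210.0 [ 514. -260.] [76. 76.] 87.3 [60. 59. 59.]
scene dialbar 117 [185. 161.] [ 515. -258.  199.] 210.0 [ 512. -261.] [17. 43.] 65.3 [100. 100.  97.]
scene collar 188 [156. 193.] [ 636. -262.  141.] 144.0 [ 635. -264.] [48. 57.] 86.7 [132. 131. 128.]
scene slot 117 [173. 207.] [ 618. -218.   99.] 118.0 [ 625. -218.] [ 8. 48.] 89.4 [125. 123. 118.]
scene slot 2238 [188. 244.] [693. -83.  73.] 118.0 [690. -88.] [ 94. 331.] 15.3 [205. 202. 185.]
scene drain 106 [159. 175.] [ 519. -401.  106.] 112.0 [ 517. -398.] [99. 19.] 81.7 [101. 100.  98.]
```

```bash
cat > plan.py <<'E'
# 2D insertion path: carrier (x of grip, z of grip, tilt th) through the slot; frame: slot middle x=0, bench z=0
import numpy as np, heapq
def box(x0,x1,z0,z1,n=5):
    s=[]
    for a in np.arange(x0,x1+.1,(x1-x0)/max(1,round((x1-x0)/n))):
        s+= [(a,z0),(a,z1)]
    for b in np.arange(z0,z1+.1,(z1-z0)/max(1,round((z1-z0)/n))):
        s+= [(x0,b),(x1,b)]
    return s
# grip-centred coordinates (carrier origin at (-51,-120)); fingers 20 wide, tip 19 below grip
pts=np.array(box(-111,9,-120,-106)+box(-7,7,-106,-25)+box(-10,10,-25,25))
def clear(x,z,th,m):
    c,s=np.cos(th),np.sin(th)   # tray end down: z axis leans to -x
    X=x+c*pts[:,0]-s*pts[:,1]; Z=z+s*pts[:,0]+c*pts[:,1]
    deck=(Z>126-m)&(Z<130+m)&((X<-23+m)|(X>23-m))
    low=(Z<126)&((X<-165+m)|(X>35-m)); fl=Z<40-0.5
    return not (deck|low|fl).any()
xs=np.arange(-150,60,3.); zs=np.arange(160,340,3.); ts=np.radians(np.arange(0,66,3.))
def solve(m):
    F=np.array([[[clear(x,z,t,m) for t in ts] for z in zs] for x in xs])
    goal=(int(np.argmin(abs(xs-0))),0,0)
    from collections import deque
    D={goal:None};q=[(0,goal)];cost={goal:0}
    if not F[goal]: return None
    while q:
        c0,n=heapq.heappop(q)
        if zs[n[1]]>315: 
            path=[]
            while n: path.append((xs[n[0]],zs[n[1]],np.degrees(ts[n[2]])));n=D[n]
            return path
        for d in [(a,b,e) for a in(-1,0,1) for b in(-1,0,1) for e in(-1,0,1) if a or b or e]:
            k=tuple(np.add(n,d))
            if min(k)<0 or k[0]>=len(xs) or k[1]>=len(zs) or k[2]>=len(ts) or not F[k]: continue
            cc=c0+np.linalg.norm(d)
            if cc<cost.get(k,1e9): cost[k]=cc;D[k]=n;heapq.heappush(q,(cc,k))
if __name__=='__main__':
    for m in (7,6,5,4,3):
        p=solve(m); print(m,p is not None)
        if p: print([tuple(map(float,np.round(a))) for a in p]); break
E
python3 plan.py
```

```text
7 False
6 True
[(-60.0, 316.0, 63.0), (-60.0, 313.0, 63.0), (-60.0, 310.0, 63.0), (-60.0, 307.0, 63.0), (-60.0, 304.0, 63.0), (-60.0, 301.0, 63.0), (-60.0, 298.0, 63.0), (-60.0, 295.0, 63.0), (-60.0, 292.0, 63.0), (-60.0, 289.0, 63.0), (-60.0, 286.0, 63.0), (-60.0, 283.0, 63.0), (-60.0, 280.0, 63.0), (-60.0, 277.0, 63.0), (-60.0, 274.0, 63.0), (-60.0, 271.0, 63.0), (-60.0, 268.0, 63.0), (-60.0, 265.0, 63.0), (-60.0, 262.0, 63.0), (-60.0, 259.0, 63.0), (-63.0, 256.0, 60.0), (-63.0, 253.0, 60.0), (-63.0, 250.0, 60.0), (-63.0, 247.0, 60.0), (-63.0, 244.0, 60.0), (-66.0, 241.0, 57.0), (-66.0, 238.0, 57.0), (-66.0, 235.0, 57.0), (-66.0, 232.0, 57.0), (-69.0, 229.0, 54.0), (-69.0, 226.0, 54.0), (-69.0, 223.0, 54.0), (-72.0, 220.0, 51.0), (-75.0, 217.0, 48.0), (-75.0, 214.0, 48.0), (-75.0, 211.0, 45.0), (-72.0, 211.0, 42.0), (-69.0, 211.0, 39.0), (-66.0, 211.0, 39.0), (-63.0, 211.0, 36.0), (-60.0, 208.0, 36.0), (-57.0, 208.0, 36.0), (-54.0, 205.0, 33.0), (-51.0, 205.0, 33.0), (-48.0, 202.0, 30.0), (-45.0, 202.0, 30.0), (-42.0, 199.0, 27.0), (-39.0, 199.0, 27.0), (-36.0, 196.0, 24.0), (-33.0, 196.0, 24.0), (-30.0, 193.0, 21.0), (-27.0, 190.0, 18.0), (-24.0, 190.0, 18.0), (-21.0, 187.0, 15.0), (-18.0, 184.0, 12.0), (-15.0, 181.0, 9.0), (-12.0, 178.0, 6.0), (-9.0, 175.0, 3.0), (-6.0, 172.0, 0.0), (-3.0, 169.0, 0.0), (0.0, 166.0, 0.0), (0.0, 163.0, 0.0), (0.0, 160.0, 0.0)]
```

Positions so far:

| Item | Position (mm) | Note |
|---|---|---|
| Bath centre | (574, -127) | yaw -1.1° |
| Slot | (656, -92) | |
| Dial | (511, -262) | bar at -20°, about 13 on the dial |
| Lever | along -y from about (514, -360) | open |
| Carriers | trays at (487, 192) and (457, 398) | |
| Gauge | (635, 242) | |

There is an insertion path with 6 mm clearance, so I'll start moving.

>>> servo_tool([
  [0,[5,-5,8],[0,0,-10]],
  [0,[20,-20,10],[0,0,-30]],
  [0,[20,-20,10],[0,0,-30]],
  [0,[20,-20,10],[0,0,-40]],
  [0,[20,-20,10],[0,0,-40]],
  [0,[38,-45,10],[0,0,-74]],
  [0,[38,-45,10],[0,0,-74]],
  [0,[38,-45,10],[0,0,-74]],
  [0,[38,-45,10],[0,0,-74]],
  [0,[38,-45,10],[0,0,-74]],
  [0,[38,-45,10],[0,0,-74]],
  [0,[38,-45,10],[0,0,-74]],
], squeeze=20)

```text
clock: 1.35
tcp_pos: [536.1, 136.2, 322.0]
orientation: [-180.0, -0.0, 90.2]
contact_force: [0.5, 2.1, 0.6]
grip_width: 0.009
grasp_force: 0.0
```

>>> servo_tool([
  [0,[1.5,-52,0],[0,0,0]],
  [0,[1.5,-52,0],[0,0,0]],
  [0,[1.5,-52,0],[0,0,0]],
  [0,[1.5,-52,0],[0,0,0]],
  [0,[1.5,-52,0],[0,0,0]],
  [0,[1.5,-52,0],[0,0,0]],
  [0,[1.5,-52,0],[0,0,0]],
  [0,[1.5,-52,0],[0,0,0]],
  [0,[1.5,-52,0],[0,0,0]],
  [0,[1.5,-52,0],[0,0,0]],
  [0,[1.5,-52,0],[0,0,0]],
  [0,[1.5,-52,0],[0,0,0]],
])

```text
clock: 2.55
tcp_pos: [549.4, -385.2, 319.5]
orientation: [-179.8, -0.1, 90.0]
contact_force: [-0.1, -0.9, -0.7]
grip_width: 0.005
grasp_force: 0.0
```

Run:
```python
from h import *
d=snap('wrist','w1.png'); X=cloud(d).astype(np.float32); C=d['color'].astype(int)
s=telemetry.get_obs(); print(s['tcp_pos'].round(1),s['orientation'].round(1),s['joint_pos'].round(),(-d['R'].T@d['t']).round())
m=(X[...,2]>85)&(X[...,2]<125)&(X[...,1]<-330)&(X[...,0]>400)&(X[...,0]<620)
k,l,st,c=cv2.connectedComponentsWithStats(m.astype(np.uint8))
for i in range(1,k):
    if st[i,4]>100:
        P=X[l==i]; print(st[i,4],c[i].round(),P.mean(0).round(1),P.min(0).round(),P.max(0).round(),cv2.minAreaRect(np.ascontiguousarray(P[:,:2])))
```

```text
[ 549.9 -383.3  320.4] [-1.799e+02 -1.000e-01  9.010e+01] [-38.  20.  44.   0. 117. -38.] [ 550. -305.  482.]
1150 [250. 199.] [ 515.5 -401.5  108.5] [ 501. -454.   98.] [ 528. -349.  113.] ((515.3685913085938, -401.1524963378906), (105.2431869506836, 18.0245361328125), 82.58838653564453)
```

View pics/w1.png

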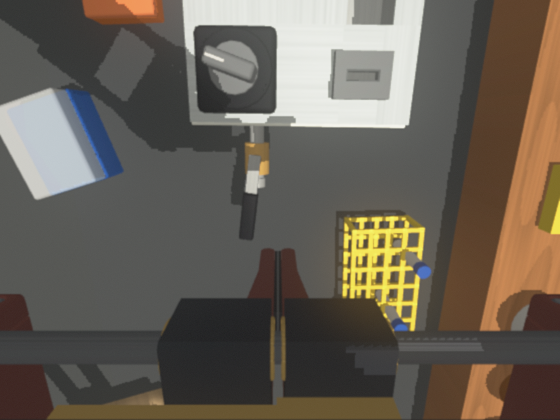

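The wrist view shows the dial at (235,68), the collar slit at (362,75), and the lever from (255,170) to (248,235), about 7° off -y. Its pivot is near (520,-359). I'll go down beside the lever and sweep it shut.

>>> servo_tool([
  [0,[-1,-3.6,-5],[0,0,0]],
  [0,[-1,-3.6,-10],[0,0,0]],
  [0,[-1,-3.6,-15],[0,0,0]],
  [0,[-1,-3.6,-19],[0,0,0]],
  [0,[-1,-3.6,-22.8],[0,0,0]],
  [0,[-1,-3.6,-22.8],[0,0,0]],
  [0,[-2.4,-3.6,-22.8],[0,0,0]],
  [0,[-3.7,-3.8,-22.8],[0,0,0]],
  [0,[-5,-3.8,-22.8],[0,0,0]],
  [0,[-6.2,-3.5,-22.8],[0,0,0]],
  [0,[-7.4,-3,-22.8],[0,0,0]],
  [0,[-8.4,-2.2,-22.8],[0,0,0]],
])

```text
clock: 3.8
tcp_pos: [466.8, -404.9, 98.0]
orientation: [179.7, 0.3, 90.2]
contact_force: [3.2, -1.2, 0.3]
grip_width: 0.004
grasp_force: 1.0
```

>>> servo_tool([
  [0,[-1,1.1,0],[0,0,0]],
  [0,[-1.6,2.3,0],[0,0,0]],
  [0,[-2.0,3.3,0],[0,0,0]],
  [0,[-2.2,3.8,0],[0,0,0]],
  [0,[-2.2,4.1,0],[0,0,0]],
  [0,[-2.2,4.1,0],[0,0,0]],
  [0,[-2.2,4.1,0],[0,0,0]],
])

```text
clock: 4.5
tcp_pos: [448.8, -376.9, 98.7]
orientation: [179.1, 1.8, 89.9]
contact_force: [22.3, -48.1, -18.4]
grip_width: 0.007
grasp_force: 23.6
```

>>> servo_tool([
  [0,[0,-1,0],[0,0,0]],
  [0,[0,-2.5,0],[0,0,0]],
  [0,[0,-3,5],[0,0,0]],
  [0,[0,-3,10],[0,0,0]],
  [0,[0,-3,15],[0,0,20]],
  [0,[0,-3,20],[0,0,20]],
  [8,[0,-3,22],[0,0,35]],
  [8,[0,0,22],[0,0,70]],
  [8,[0,0,22],[0,0,70]],
  [8,[0,0,22],[0,0,70]],
  [8,[0,0,22],[0,0,70]],
  [8,[0,0,22],[0,0,70]],
])

```text
clock: 5.7
tcp_pos: [443.8, -362.5, 315.7]
orientation: [-180.0, 0.0, 159.3]
contact_force: [-0.1, 0.0, -0.2]
grip_width: 0.511
grasp_force: 0.0
```

Run:
```python
from h import *
s=telemetry.get_obs(); print(s['tcp_pos'].round(1),s['orientation'].round(1),s['joint_pos'].round())
for n in ['top','wrist']:
    d=snap(n,n+'2.png'); X=cloud(d).astype(np.float32)
    for nm,m in [('lever',(X[...,2]>85)&(X[...,2]<125)&(X[...,1]<-325)&(X[...,1]>-480)&(X[...,0]>400)&(X[...,0]<620)),
                 ('bar',(X[...,2]>195)&(X[...,2]<222)&(abs(X[...,1]+262)<30)&(abs(X[...,0]-510)<30))]:
        P=X[m]
        if len(P)>10:
            print(n,nm,len(P),P.mean(0).round(1),P.max(0).round(),cv2.minAreaRect(np.ascontiguousarray(P[:,:2])))
```

```text
[ 443.8 -362.5  315.7] [-180.     0.   159.3] [ -43.    3.   63.   -0.  114. -112.]
top lever 192 [ 476.8 -354.8  107.5] [ 531. -346.  117.] ((479.74969482421875, -355.1428527832031), (102.74366760253906, 19.285612106323242), 0.061380352824926376)
top bar 78 [ 509.8 -261.5  207.7] [ 531. -251.  216.] ((510.2981262207031, -262.8927917480469), (14.744651794433594, 41.87094497680664), 72.95771026611328)
wrist lever 1149 [ 472.2 -357.7  108.7] [ 531. -348.  113.] ((478.3047790527344, -358.0583190917969), (18.06427001953125, 105.16443634033203), 89.15696716308594)
wrist bar 888 [ 506.9 -266.3  206.8] [ 530. -253.  211.] ((509.1069641113281, -265.1945495605469), (14.09172534942627, 41.11791229248047), 70.35762786865234)
```

View pics/wrist2.png

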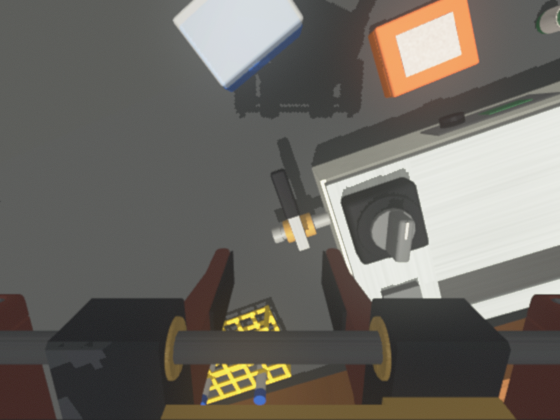

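The lever now lies crosswise, so the drain is closed. The dial is at (509.5,-263.5) with its bar at -19.6°. I'll pinch the bar and turn it to -58.3°.

>>> servo_tool([
  [5,[6.6,9.9,0],[0,0,1]],
  [5,[6.6,9.9,0],[0,0,1]],
  [5,[6.6,9.9,0],[0,0,1]],
  [5,[6.6,9.9,-5],[0,0,1]],
  [5,[6.6,9.9,-9],[0,0,1]],
  [5,[6.6,9.9,-12.9],[0,0,1]],
  [5,[6.6,9.9,-12.9],[0,0,1]],
  [1,[6.6,9.9,-12.9],[0,0,1]],
  [1,[6.6,9.9,-12.9],[0,0,1]],
  [1,[6.6,9.9,-12.9],[0,0,1]],
  [1,[6.6,9.9,-12.9],[0,0,1]],
  [1,[6.6,9.9,-12.9],[0,0,1]],
], squeeze=12)

```text
clock: 7.0
tcp_pos: [510.5, -264.9, 186.6]
orientation: [-179.9, 0.1, 159.9]
contact_force: [-3.9, -8.7, 3.2]
grip_width: 0.162
grasp_force: 11.9
```

>>> servo_tool([
  [1,[0,-0.1,0],[0,0,-8]],
  [1,[0,-0.1,0],[0,0,-16]],
  [1,[0,-0.1,0],[0,0,-24]],
  [1,[0,-0.1,0],[0,0,-32]],
  [1,[0,-0.1,0],[0,0,-38.3]],
  [1,[0,-0.1,0],[0,0,-38.3]],
  [1,[0,-0.1,0],[0,0,-38.3]],
  [1,[0,-0.1,0],[0,0,-38.3]],
])

```text
clock: 7.8
tcp_pos: [510.4, -265.1, 186.6]
orientation: [180.0, 0.1, 121.8]
contact_force: [-1.2, -0.5, 5.8]
grip_width: 0.157
grasp_force: 12.0
```

>>> servo_tool([
  [5,[0,0,0],[0,0,0]],
  [5,[0,0,0],[0,0,0]],
  [5,[0,0,5],[0,0,0]],
  [5,[0,0,10],[0,0,0]],
  [5,[2,7,15],[0,0,-30]],
  [5,[2,12,16],[0,0,-60]],
  [5,[2,12,16],[0,0,-80]],
  [5,[2,12,16],[0,0,-100]],
  [5,[2,12,16],[0,0,-122.8]],
  [5,[2,12,16],[0,0,-122.8]],
  [5,[2,12,16],[0,0,-122.8]],
  [5,[2,12,16],[0,0,-122.8]],
])

```text
clock: 9.0
tcp_pos: [530.4, -144.8, 344.5]
orientation: [-180.0, 0.0, 53.0]
contact_force: [-0.1, 0.6, -0.1]
grip_width: 0.57
grasp_force: 0.0
```

>>> servo_tool([
  [5,[0,0,0],[0,0,-50]],
  [5,[0,0,0],[0,0,-50]],
  [5,[0,0,0],[0,0,-50]],
  [5,[0,0,0],[0,0,-50]],
  [5,[0,0,0],[0,0,-50]],
  [5,[0,0,0],[0,0,-50]],
])

```text
clock: 9.6
tcp_pos: [530.4, -145.0, 344.5]
orientation: [-180.0, 0.0, 3.0]
contact_force: [0.4, -0.0, -0.1]
grip_width: 0.566
grasp_force: 0.0
```

Run:
```python
from h import *
s=telemetry.get_obs(); print(s['tcp_pos'].round(1),s['orientation'].round(1),s['joint_pos'].round())
d=snap('wrist','w3.png'); X=cloud(d).astype(np.float32); np.savez('w3.npz',**d)
def rect(nm,m):
    k,l,st,c=cv2.connectedComponentsWithStats(m.astype(np.uint8))
    if k>1:
        i=1+np.argmax(st[1:,4]); P=X[l==i]; print(nm,len(P),c[i].round(),P.mean(0).round(1),cv2.minAreaRect(np.ascontiguousarray(P[:,:2])))
rect('bar',(X[...,2]>195)&(X[...,2]<222)&(abs(X[...,1]+262)<30)&(abs(X[...,0]-510)<30))
rect('deck',(abs(X[...,2]-130)<6)&(X[...,1]<80))
rect('collar',(abs(X[...,2]-142)<4)&(abs(X[...,0]-635)<60)&(abs(X[...,1]+264)<50))
```

```text
[ 530.4 -145.   344.5] [-180.    0.    3.] [-19.   1.  62.   0. 117.  68.]
bar 771 [396. 226.] [ 512.1 -263.4  206.7] ((510.53228759765625, -264.8763122558594), (14.413050651550293, 41.708797454833984), 32.066436767578125)
deck 48695 [252. 140.] [ 577.6 -113.4  130.4] ((574.023193359375, -127.8555908203125), (371.3205261230469, 230.77984619140625), 89.18020629882812)
collar 2151 [396.  99.] [ 632.8 -266.5  142.3] ((632.1041870117188, -266.8974304199219), (45.202152252197266, 56.04636001586914), 89.14202117919922)
```

View pics/w3.png

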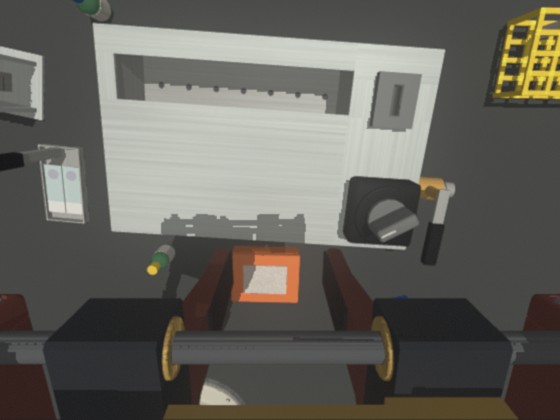

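The dial bar is at -57.9°, which is 57.1° from the bath's x axis, so it reads 40. The slot spans pixels (115..352, 53..113) and the collar slit is at (398,100). Next I'll measure both, then move over the carriers.

Run:
```python
from h import *
d=dict(np.load('w3.npz')); X=cloud(d).astype(np.float32)
f=210/np.tan(np.radians(float(d['fovy']))/2)
def cast(uv,z):
    uv=np.asarray(uv,float); r=np.stack([(uv[:,0]-d['cx'])/f,(uv[:,1]-d['cy'])/f,np.ones(len(uv))],-1)@d['R']
    o=-d['R'].T@d['t']; return o+r*((z-o[2])/r[:,2])[:,None]
a=np.radians(-.83); Rb=np.array([[np.cos(a),np.sin(a)],[-np.sin(a),np.cos(a)]]); c0=np.array([574,-127.9])
for nm,m,z in [('slot',(X[...,2]<124),130),('slit',X[...,2]<137,142)]:
    mm=np.zeros(m.shape,bool)
    if nm=='slot': mm[45:125,105:360]=1
    else: mm[80:120,385:412]=1
    m=(m&mm).astype(np.uint8); k,l,s,c=cv2.connectedComponentsWithStats(m); i=1+np.argmax(s[1:,4])
    v,u=np.nonzero(l==i); P=cast(np.c_[u,v],z)[:,:2]; B=(P-c0)@Rb.T
    lo,hi=np.percentile(B,[1,99],axis=0); mid=(lo+hi)/2; print(nm,s[i],lo.round(1),hi.round(1),'mid bath',mid.round(1),'world',(c0+Rb.T@mid).round(1))
```

```text
slot [  115    54   238    61 10402] [ 42.5 -87.9] [ 87.1 162. ] mid bath [64.8 37. ] world [639.4 -91.8]
slit [390  86  11  30 179] [  45.2 -140.8] [  74.5 -134. ] mid bath [  59.9 -137.4] world [ 631.9 -266.2]
```

>>> servo_tool([
  [7,[0,5,3],[0,0,0]],
  [7,[-2,10,6],[0,0,0]],
  [7,[-4,15,6],[0,0,0]],
  [7,[-6,20,6],[0,0,0]],
  [7,[-6,25,6],[0,0,0]],
  [7,[-6,30,6],[0,0,0]],
  [7,[-6,35,6],[0,0,0]],
  [7,[-6,40,6],[0,0,0]],
  [7,[-6,42,6],[0,0,0]],
  [7,[-6,42,6],[0,0,0]],
  [7,[-6,42,6],[0,0,0]],
])

```text
clock: 10.75
tcp_pos: [470.2, 275.9, 404.2]
orientation: [179.9, 0.1, 3.5]
contact_force: [-0.2, -0.3, -1.1]
grip_width: 0.794
grasp_force: 0.0
```

```bash
cat > car.py <<'E'
from h import *
def carriers(fn=None):
    s=telemetry.get_obs(); print('tcp',s['tcp_pos'].round(1),s['orientation'].round(1),s['joint_pos'].round())
    d=snap('wrist',fn); X=cloud(d).astype(np.float32)
    for nm,z0,z1 in [('grip',110,160),('tray',6,22)]:
        m=(X[...,2]>z0)&(X[...,2]<z1)&(X[...,1]>110)&(X[...,1]<470)&(X[...,0]>350)&(X[...,0]<700)
        k,l,st,c=cv2.connectedComponentsWithStats(m.astype(np.uint8))
        for i in range(1,k):
            if st[i,4]>60:
                P=X[l==i]; r=cv2.minAreaRect(np.ascontiguousarray(P[:,:2])); t=P[P[:,2]>P[:,2].max()-6]
                print(nm,st[i,4],c[i].round(),P.mean(0).round(1),P[:,2].max().round(),np.round(r[0],1),np.round(r[1]),round(r[2],1),'top',((t.min(0)+t.max(0))/2).round(1))
E
python3 -c "
from car import *; carriers('w4.png')"
```

```text
tcp [470.2 275.9 404.2] [1.799e+02 1.000e-01 3.500e+00] [ 27.   4.  53.  -0. 123. 113.]
grip 955 [152.  16.] [657.9 443.8 110.9] 113.0 [655.9 441.8] [40. 57.] 3.6 top [656.3 442.2 111.6]
grip 488 [314.  44.] [633.4 241.9 138. ] 143.0 [635.  241.2] [16. 34.] 81.0 top [634.7 241.2 139.8]
grip 212 [347. 128.] [539.6 190.3 137.7] 145.0 [539.4 188.3] [14. 18.] 87.8 top [539.5 188.3 141.9]
grip 232 [188. 143.] [507.9 395.7 136.4] 144.0 [507.5 397.8] [17. 14.] 3.1 top [507.4 397.6 141.5]
tray 119 [191.  42.] [649.1 420.7  14.1] 22.0 [650.7 425.7] [21. 67.] 51.3 top [654.8 428.4  19. ]
tray 418 [295.  74.] [614.  256.    7.7] 22.0 [634.6 241.1] [74. 89.] 81.1 top [600.5 245.9  19.1]
tray 1687 [327. 160.] [480.7 191.   11.6] 17.0 [488.1 190.3] [ 60. 120.] 87.3 top [488.2 190.9  14.1]
tray 1702 [208. 171.] [448.5 393.8  11.5] 20.0 [455.8 394.7] [120.  60.] 3.8 top [456.1 394.7  17.4]
```

View pics/w4.png

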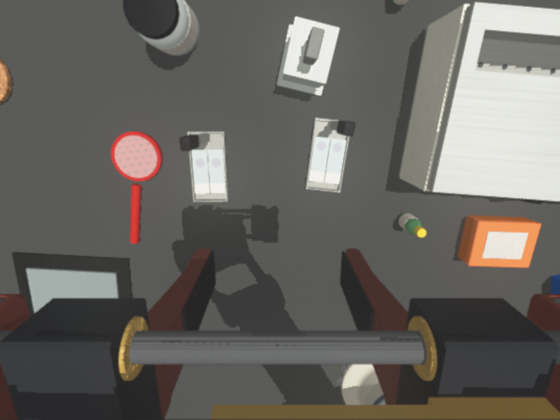

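Slot middle is at (639.4,-91.8) and the slit at (632,-266.5). Carrier A is at pixel (327,160), with its grip at (539.5,188.3) and yaw -2.5°. Carrier B is at pixel (208,171), with its grip at (507.5,397.8) and yaw 3.5°. The gauge block is at (635,241) with yaw -9°, and there is no third carrier. I'll grasp A now.

>>> servo_tool([
  [5,[6.9,-8.7,-5],[0,0,-5.5]],
  [5,[6.9,-8.7,-10],[0,0,-5.5]],
  [5,[6.9,-8.7,-15],[0,0,-5.5]],
  [5,[6.9,-8.7,-20],[0,0,-5.5]],
  [5,[6.9,-8.7,-23],[0,0,-5.5]],
  [5,[6.9,-8.7,-26],[0,0,-5.5]],
  [5,[6.9,-8.7,-28.5],[0,0,-5.5]],
  [5,[6.9,-8.7,-30.3],[0,0,-5.5]],
  [5,[6.9,-8.7,-30.3],[0,0,-5.5]],
  [1,[6.9,-8.7,-30.3],[0,0,-5.5]],
  [1,[6.9,-8.7,-30.3],[0,0,-5.5]],
  [1,[6.9,-8.7,-30.3],[0,0,-5.5]],
], squeeze=50)

```text
clock: 12.0
tcp_pos: [540.3, 188.0, 104.3]
orientation: [-179.9, -0.2, -2.3]
contact_force: [0.1, 1.4, 0.2]
grip_width: 0.337
grasp_force: 0.0
```

>>> servo_tool([
  [1,[0,0,0],[0,0,0]],
  [1,[0,0,0],[0,0,0]],
  [1,[0,0,0],[0,0,0]],
])

```text
clock: 12.3
tcp_pos: [539.5, 188.3, 102.9]
orientation: [-180.0, -0.1, -2.2]
contact_force: [0.5, -0.0, 1.9]
grip_width: 0.157
grasp_force: 50.0
```

Run:
```python
from plan import *
for m in (6,5):
    p=solve(m)
    if p: break
# TCP relative to slot middle x, bench z
prev=None
for x,z,t in p:
    if prev is None or t!=prev[2] or abs(z-prev[1])>=15 or abs(x-prev[0])>=9 or z<=166:
        a=np.radians(t); print(x,z,t,'tcp',round(x+18.7*np.sin(a),1),round(z-18.7*np.cos(a),1)); prev=(x,z,t)
```

```text
-60.0 316.0 63.0 tcp -43.3 307.5
-60.0 301.0 63.0 tcp -43.3 292.5
-60.0 286.0 63.0 tcp -43.3 277.5
-60.0 271.0 63.0 tcp -43.3 262.5
-63.0 256.0 59.99999999999999 tcp -46.8 246.6
-66.0 241.0 57.00000000000001 tcp -50.3 230.8
-69.0 229.0 54.0 tcp -53.9 218.0
-72.0 220.0 51.0 tcp -57.5 208.2
-75.0 217.0 48.00000000000001 tcp -61.1 204.5
-75.0 211.0 45.0 tcp -61.8 197.8
-72.0 211.0 42.0 tcp -59.5 197.1
-69.0 211.0 39.0 tcp -57.2 196.5
-63.0 211.0 36.0 tcp -52.0 195.9
-54.0 205.0 33.0 tcp -43.8 189.3
-48.0 202.0 29.999999999999996 tcp -38.7 185.8
-42.0 199.0 27.0 tcp -33.5 182.3
-36.0 196.0 24.000000000000004 tcp -28.4 178.9
-30.0 193.0 21.0 tcp -23.3 175.5
-27.0 190.0 18.0 tcp -21.2 172.2
-21.0 187.0 14.999999999999998 tcp -16.2 168.9
-18.0 184.0 12.000000000000002 tcp -14.1 165.7
-15.0 181.0 9.0 tcp -12.1 162.5
-12.0 178.0 6.000000000000001 tcp -10.0 159.4
-9.0 175.0 3.0000000000000004 tcp -8.0 156.3
-6.0 172.0 0.0 tcp -6.0 153.3
0.0 166.0 0.0 tcp 0.0 147.3
0.0 163.0 0.0 tcp 0.0 144.3
0.0 160.0 0.0 tcp 0.0 141.3
```

>>> servo_tool([
  [1,[0,0,1],[0,0,0]],
  [1,[0,0,4],[0,0,0]],
  [1,[0,0,8],[0,0,0.5]],
  [1,[0,0,12],[0,0,1]],
  [1,[0,0,16],[0,0,1.4]],
  [1,[0,-2,20],[0,0,1.4]],
  [1,[0.5,-6,23.5],[0,0,1.4]],
  [1,[1.5,-10,23.5],[0,0,1.4]],
  [1,[2.5,-14,23.5],[0,0,1.4]],
  [1,[3.5,-18,23.5],[0,0,1.4]],
  [1,[4.5,-22,23.5],[0,0,1.4]],
  [1,[5,-26,23.5],[0,0,1.4]],
])

```text
clock: 13.5
tcp_pos: [589.5, -73.6, 336.8]
orientation: [-180.0, 0.0, -0.8]
contact_force: [1.0, 0.9, -2.6]
grip_width: 0.158
grasp_force: 50.0
```

>>> servo_tool([
  [1,[0.3,-3,0],[0,-5,0]],
  [1,[0.6,-5,0],[0,-10,0]],
  [1,[0.6,-7,0],[0,-16,0]],
  [1,[0.6,-7,0],[0,-22,0]],
  [1,[0.6,-7,0],[0,-28,0]],
  [1,[0.6,-7,0],[0,-34,0]],
  [1,[0.6,-7,0],[0,-40,0]],
  [1,[0.6,-7,0],[0,-46,0]],
  [1,[0.6,-7,0],[-0.7,-52,0]],
  [1,[0.6,-7,0],[-0.8,-58,0]],
  [1,[0.6,-7,0],[-0.9,-63,0]],
  [1,[0.6,-7,0],[-0.9,-63,0]],
])

```text
clock: 14.7
tcp_pos: [593.8, -141.7, 331.5]
orientation: [-179.6, -62.7, -1.2]
contact_force: [0.2, -0.1, -2.4]
grip_width: 0.154
grasp_force: 50.0
```

Run:
```python
from h import *
s=telemetry.get_obs(); print(s['tcp_pos'].round(1),s['orientation'].round(1),s['joint_pos'].round(),s['grip_width'],s['contact_force'].round(1))
d=snap('scene','s5.png')
```

```text
[ 593.8 -141.7  331.5] [-179.6  -62.7   -1.2] [-32. -42. 116.  35.  53.  51.] 0.15434906630700673 [ 0.2 -0.1 -2.4]
```

View pics/s5.png

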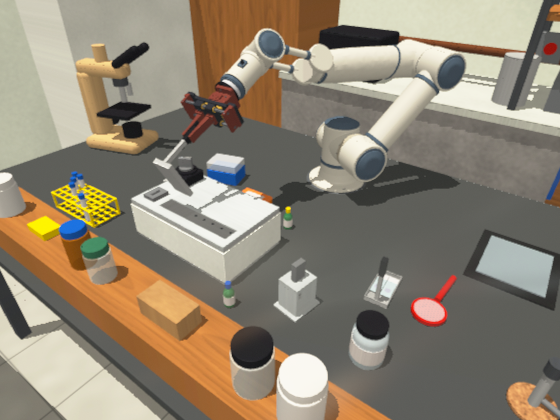

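The carrier hangs tilted over the slot, with its tray at about (180,178) in the image. I'll check the real tilt before lowering.

```bash
cat > tilt.py <<'E'
from h import *
def tilt(y,cams=('scene','top'),eff=17.1):
    s=telemetry.get_obs(); t=s['tcp_pos']; th=np.radians(-s['orientation'][1]); print('tcp',t.round(1),s['orientation'].round(1),s['contact_force'].round(1))
    g=t-eff*np.array([np.sin(th),0,-np.cos(th)])
    for n in cams:
        d=snap(n); X=cloud(d)
        m=(abs(X[...,1]-y)<45)&(X[...,2]>135)&(X[...,2]<g[2]+40)&(abs(X[...,0]-g[0])<170)
        P=X[m]; q=P-g; c,sn=np.cos(th),np.sin(th)
        a=c*q[:,0]+sn*q[:,2]; b=-sn*q[:,0]+c*q[:,2]   # carrier coordinates about grip
        k=(b<-90)&(b>-135)&(a>-130)&(a<25)
        if k.sum()>20:
            print(n,k.sum(),'a',np.percentile(a[k],[1,99]).round(1),'b',np.percentile(b[k],[2,50,98]).round(1),'y',np.percentile(P[k][:,1],[1,99]).round(1))
            for lo in range(-110,10,20):
                w=k&(a>=lo)&(a<lo+20)
                if w.sum()>5: print(lo+10,np.percentile(b[w],[5,50,95]).round(1),end='; ')
            print()
E
python3 -c "
from tilt import *; tilt(-142)"
```

```text
tcp [ 594.3 -141.9  334.1] [-179.8  -62.7   -1.1] [-0.5  0.4 -1.9]
scene 582 a [-110.4   10.6] b [-121.9 -119.9  -95.3] y [-170.8 -108.7]
-100 [-121.7 -120.5 -109.2]; -80 [-121.6 -120.5 -109.2]; -60 [-121.7 -120.3 -108.7]; -40 [-121.7 -120.5 -108.7]; -20 [-121.6 -120.5 -109.7]; 0 [-121.6 -114.8  -94.9]; 
top 558 a [-109.    13.8] b [-119.9 -110.3 -100.2] y [-171.1 -110.8]
-100 [-118.6 -111.3 -105.1]; -80 [-113.1 -108.9 -105.9]; -60 [-115.5 -109.5 -106.3]; -40 [-114.6 -109.  -105.5]; -20 [-119.4 -114.6 -106.7]; 0 [-119.6 -115.   -97.8];
```

The carrier hasn't slipped: in grip coordinates it matches the model to about 1 mm. Lowering it in stages.

>>> servo_tool([
  [1,[0,0,-2],[0,0,0]],
  [1,[0,0,-4],[0,0,0]],
  [1,[0,0,-5.5],[0,0,0]],
  [1,[0,0,-7.1],[0,0,0]],
  [1,[-0.2,0,-7.9],[0,1.5,0]],
  [1,[-0.4,0,-8.7],[0,3,0]],
  [1,[-0.5,0,-9.4],[0,4.5,0]],
  [1,[-0.7,0,-10.2],[0,6,0]],
  [1,[-0.9,0,-10.9],[0,7.5,0]],
  [1,[-1.1,0,-11.5],[0,9,0]],
  [1,[-1.1,0,-11.5],[0,9,0]],
  [1,[-1.1,0,-11.5],[0,9,0]],
])

```text
clock: 16.05
tcp_pos: [584.4, -141.9, 222.3]
orientation: [179.8, -54.0, -0.7]
contact_force: [-0.2, -0.4, -2.4]
grip_width: 0.158
grasp_force: 50.0
```

```bash
python3 -c "
from tilt import *; tilt(-142,('scene',))"
```

```text
tcp [ 584.4 -141.9  222.3] [179.8 -54.   -0.7] [-0.2 -0.4 -2.4]
scene 216 a [-36.3  11.5] b [-121.4 -113.8  -92. ] y [-168.6 -109.1]
-40 [-120.2 -113.  -108.1]; -20 [-121.5 -119.5 -108.4]; 0 [-121.2 -112.6  -93.3];
```

>>> servo_tool([
  [1,[-0.2,0,-0.7],[0,1.5,0]],
  [1,[-0.45,0,-1.3],[0,3,0]],
  [1,[-0.6,0,-1.5],[0,4.5,0]],
  [1,[-0.8,0,-1.65],[0,6,0]],
  [1,[-0.85,0,-2.0],[0,7.5,0]],
  [1,[-0.85,0,-2.35],[0,9,0]],
  [1,[-0.75,0,-2.4],[0,10.5,0]],
  [1,[-0.65,0,-2.4],[0,12,0]],
  [1,[-0.4,0,-2.45],[0,15,0]],
  [1,[0.15,0,-2.5],[0,18,0]],
  [1,[0.15,0,-2.5],[0,18,0]],
])

```text
clock: 17.2
tcp_pos: [587.2, -141.9, 198.4]
orientation: [179.5, -36.0, -0.4]
contact_force: [-0.1, 1.4, -1.0]
grip_width: 0.157
grasp_force: 50.0
```

>>> servo_tool([
  [1,[0.4,0,-0.3],[0,1.5,0]],
  [1,[0.8,0,-0.65],[0,3,0]],
  [1,[1.35,0,-1.0],[0,6,0]],
  [1,[1.85,0,-1.35],[0,9,0]],
  [1,[2.4,0,-1.7],[0,12,0]],
  [1,[2.4,0,-1.7],[0,12,0]],
  [1,[2.4,0,-1.7],[0,12,0]],
])

```text
clock: 17.9
tcp_pos: [609.8, -141.8, 179.7]
orientation: [179.5, -24.0, -0.4]
contact_force: [-0.3, 0.2, -2.6]
grip_width: 0.162
grasp_force: 50.0
```

>>> servo_tool([
  [1,[0.5,0,-0.3],[0,3,0]],
  [1,[0.7,0,-0.6],[0,6,0]],
  [1,[1.2,0,-0.9],[0,9,0]],
  [1,[1.45,0,-1.25],[0,12,0]],
  [1,[1.65,0,-1.55],[0,15,0]],
  [1,[1.85,0,-1.85],[0,18,0]],
  [1,[2.1,0,-2.2],[0.3,21,-0.3]],
  [1,[2.3,0,-2.5],[0.4,24,-0.4]],
  [1,[2.6,0,-2.8],[0.4,24,-0.4]],
  [1,[2.9,0,-3.1],[0.4,24,-0.4]],
  [1,[2.9,0,-3.1],[0.4,24,-0.4]],
  [1,[2.9,0,-3.1],[0.4,24,-0.4]],
])

```text
clock: 19.1
tcp_pos: [638.5, -142.0, 149.5]
orientation: [179.6, -0.1, -0.9]
contact_force: [-0.7, -0.5, -2.0]
grip_width: 0.157
grasp_force: 50.0
```

>>> servo_tool([
  [1,[0,0,-0.2],[0.3,0,0]],
  [1,[0,0,-0.3],[0.3,0,0]],
  [1,[0,0,-0.4],[0.3,0,0]],
  [1,[0,0,-0.5],[0.3,0,0]],
  [1,[0,0,-0.57],[0.3,0,0]],
  [1,[0,0,-0.57],[0.3,0,0]],
])

```text
clock: 19.7
tcp_pos: [638.7, -141.9, 143.2]
orientation: [179.9, 0.0, -0.9]
contact_force: [-0.1, 0.2, -2.3]
grip_width: 0.159
grasp_force: 50.0
```

>>> servo_tool([
  [1,[0,0,-0.05],[0,0,0]],
  [1,[0,0,-0.1],[0,0,0]],
  [1,[0,0,-0.15],[0,0,0]],
  [1,[0,0,-0.15],[0,0,0]],
  [1,[0,0,-0.15],[0,0,0]],
])

```text
clock: 20.2
tcp_pos: [638.9, -142.0, 142.9]
orientation: [179.9, -0.1, -0.9]
contact_force: [-2.2, 0.2, 4.7]
grip_width: 0.159
grasp_force: 50.0
```

Touchdown, so I'll release, rise and head back to look at B.

>>> servo_tool([
  [4,[0,0,0],[0,0,0]],
  [4,[0,0,0],[0,0,0]],
  [4,[0,0,0],[0,0,0]],
  [4,[0,0,2],[0,0,0]],
  [4,[0,0,6],[0,0,0]],
  [4,[0,0,11],[0,0,0]],
  [4,[0,0,16],[0,0,0]],
  [4,[-2,5,20],[0,0,0]],
  [5,[-4,10,22],[0,0,0]],
  [5,[-6,15,22],[0,0,0]],
  [5,[-8,20,22],[0,0,0]],
  [5,[-10,25,22],[0,0,0]],
])

```text
clock: 21.4
tcp_pos: [550.6, 78.1, 361.8]
orientation: [179.9, -0.1, -0.9]
contact_force: [0.5, 0.8, -0.2]
grip_width: 0.569
grasp_force: 0.0
```

>>> servo_tool([
  [5,[-2,5,0],[0,0,1.5]],
  [5,[-4,10,0],[0,0,3]],
  [5,[-6,15,0],[0,0,4.3]],
  [5,[-8,20,0],[0,0,4.3]],
  [5,[-8,24,0],[0,0,4.3]],
  [5,[-8,24,0],[0,0,4.3]],
  [5,[-8,24,0],[0,0,4.3]],
])

```text
clock: 22.1
tcp_pos: [471.1, 317.6, 360.5]
orientation: [179.8, 0.1, 3.6]
contact_force: [1.1, 0.1, -0.6]
grip_width: 0.569
grasp_force: 0.0
```

Run:
```python
from car import *
carriers('w6.png')
d=snap('top','t6.png'); X=cloud(d); m=(X[...,2]>165)&(X[...,2]<195)&(abs(X[...,0]-640)<40)&(X[...,1]<40)&(X[...,1]>-230); P=X[m]; print('A handle',len(P),P.mean(0).round(1),P.max(0).round(1))
q=(X[...,2]>5)&(X[...,2]<200)&(X[...,1]>150)&(X[...,1]<480)&(X[...,0]>350)&(X[...,0]<580)
np.savez('t6.npz',**d)
```

```text
tcp [471.1 317.6 360.5] [1.798e+02 1.000e-01 3.600e+00] [ 31.   5.  57.  -0. 119. 117.]
grip 898 [175.  13.] [653.2 443.8 110.9] 113.0 [651.3 441.5] [30. 57.] 3.5 top [651.8 442.  111.7]
grip 715 [355.  40.] [633.4 243.  136.1] 143.0 [634.9 241.2] [16. 34.] 80.5 top [634.9 241.4 139.9]
grip 286 [191. 132.] [526.3 421.3 136.8] 145.0 [525.9 423.3] [18. 14.] 8.6 top [525.8 423.8 141.7]
tray 125 [210.  41.] [645.5 423.9  13.7] 22.0 [649.2 427.2] [22. 68.] 46.7 top [652.8 432.2  19.2]
tray 616 [322.  68.] [621.  259.4   7.8] 22.0 [631.7 241.7] [75. 83.] 80.8 top [634.2 248.5  18.9]
tray 1991 [215. 165.] [467.9 416.1  11.5] 22.0 [475.1 417.6] [120.  61.] 6.8 top [474.1 416.3  19. ]
A handle 33 [ 637.9 -139.4  180.2] [ 647.3 -133.7  188.4]
```

B has been knocked: its grip is now at (525.9,423.4) with yaw 6.7°. I'll grasp it there.

>>> servo_tool([
  [5,[3,6,-4],[0,0,3.2]],
  [5,[5.5,10.5,-8],[0,0,3.2]],
  [5,[5.5,10.5,-12],[0,0,3.2]],
  [5,[5.5,10.5,-16],[0,0,3.2]],
  [5,[5.5,10.5,-19],[0,0,3.2]],
  [5,[5.5,10.5,-22],[0,0,3.2]],
  [5,[5.5,10.5,-24.5],[0,0,3.2]],
  [5,[5.5,10.5,-25.8],[0,0,3.2]],
  [5,[5.5,10.5,-25.8],[0,0,3.2]],
  [1,[5.5,10.5,-25.8],[0,0,3.2]],
  [1,[5.5,10.5,-25.8],[0,0,3.2]],
  [1,[5.5,10.5,-25.8],[0,0,3.2]],
], squeeze=50)

```text
clock: 23.4
tcp_pos: [527.2, 421.9, 105.7]
orientation: [180.0, -0.2, 6.6]
contact_force: [1.0, 0.3, 0.5]
grip_width: 0.337
grasp_force: 0.0
```

>>> servo_tool([
  [1,[0,0,0],[0,0,0]],
  [1,[0,0,0],[0,0,0]],
  [1,[0,0,0],[0,0,0]],
])

```text
clock: 23.7
tcp_pos: [526.5, 421.7, 103.8]
orientation: [179.9, -0.0, 6.6]
contact_force: [-0.2, 0.4, 1.8]
grip_width: 0.154
grasp_force: 50.0
```

>>> servo_tool([
  [1,[0,0,1],[0,0,0]],
  [1,[0,0,4],[0,0,0]],
  [1,[0,0,8],[0,0,0]],
  [1,[0,0,12],[0,0,-2]],
  [1,[0,-1,16],[0,0,-4]],
  [1,[0.5,-4,20],[0,0,-6]],
  [1,[1,-8,23.3],[0,0,-7.4]],
  [1,[1.5,-12,23.3],[0,0,-7.4]],
  [1,[2.5,-16,23.3],[0,0,-7.4]],
  [1,[3.5,-20,23.3],[0,0,-7.4]],
  [1,[4.5,-24,23.3],[0,0,-7.4]],
  [1,[5.5,-28,23.3],[0,0,-7.4]],
])

```text
clock: 24.9
tcp_pos: [581.3, 139.9, 336.8]
orientation: [179.9, -0.0, -0.8]
contact_force: [0.1, 0.8, -1.7]
grip_width: 0.16
grasp_force: 50.0
```

>>> servo_tool([
  [1,[0.5,-4,0],[0,-5,0]],
  [1,[1,-8,0],[0,-10,0]],
  [1,[1.3,-12,0],[0,-16,0]],
  [1,[1.3,-15,0],[0,-22,0]],
  [1,[1.3,-17.4,0],[0,-28,0]],
  [1,[1.3,-17.4,0],[0,-34,0]],
  [1,[1.3,-17.4,0],[0,-40,0]],
  [1,[1.3,-17.4,0],[0,-46,0]],
  [1,[1.3,-17.4,0],[-0.7,-52,0]],
  [1,[1.3,-17.4,0],[-0.8,-58,0]],
  [1,[1.3,-17.4,0],[-0.9,-63,0]],
  [1,[1.3,-17.4,0],[-0.9,-63,0]],
])

```text
clock: 26.1
tcp_pos: [592.9, -32.3, 330.8]
orientation: [179.9, -62.6, -0.8]
contact_force: [0.9, -0.5, -3.7]
grip_width: 0.152
grasp_force: 50.0
```

```bash
python3 -c "
from tilt import *; tilt(-32,('scene',),16.2)"
```

```text
tcp [592.9 -32.3 330.8] [179.9 -62.6  -0.8] [ 0.9 -0.5 -3.7]
scene 645 a [-109.7   10.6] b [-121.9 -120.2  -95.2] y [-61.1   0.3]
-100 [-121.6 -120.3 -109.7]; -80 [-121.7 -120.5 -109.4]; -60 [-121.8 -120.6 -109.6]; -40 [-121.6 -120.6 -109.2]; -20 [-121.8 -120.6 -109.7]; 0 [-121.4 -115.   -94.4];
```

>>> servo_tool([
  [1,[0,0,-2],[0,0,0]],
  [1,[0,0,-4],[0,0,0]],
  [1,[0,0,-5.5],[0,0,0]],
  [1,[0,0,-7.1],[0,0,0]],
  [1,[-0.2,0,-7.9],[0,1.5,0]],
  [1,[-0.4,0,-8.7],[0,3,0]],
  [1,[-0.5,0,-9.4],[0,4.5,0]],
  [1,[-0.7,0,-10.2],[0,6,0]],
  [1,[-0.9,0,-10.9],[0,7.5,0]],
  [1,[-1.1,0,-11.5],[0,9,0]],
  [1,[-1.1,0,-11.5],[0,9,0]],
  [1,[-1.1,0,-11.5],[0,9,0]],
])

```text
clock: 27.35
tcp_pos: [583.5, -32.5, 221.6]
orientation: [179.6, -54.0, -0.6]
contact_force: [0.1, 0.5, -2.1]
grip_width: 0.154
grasp_force: 50.0
```

>>> servo_tool([
  [1,[-0.1,0,-0.7],[0,1.5,0]],
  [1,[-0.25,0,-1.2],[0,3,0]],
  [1,[-0.4,0,-1.4],[0,4.5,0]],
  [1,[-0.6,0,-1.55],[0,6,0]],
  [1,[-0.65,0,-1.9],[0,7.5,0]],
  [1,[-0.65,0,-2.2],[0,9,0]],
  [1,[-0.55,0,-2.25],[0,10.5,0]],
  [1,[-0.45,0,-2.25],[0,12,0]],
  [1,[-0.2,0,-2.3],[0,15,0]],
  [1,[0.35,0,-2.4],[0,18,0]],
  [1,[0.35,0,-2.4],[0,18,0]],
])

```text
clock: 28.45
tcp_pos: [588.2, -32.5, 198.3]
orientation: [179.4, -36.0, -0.4]
contact_force: [-0.5, -0.0, -1.9]
grip_width: 0.155
grasp_force: 50.0
```

>>> servo_tool([
  [1,[0.4,0,-0.3],[0,1.5,0]],
  [1,[0.8,0,-0.65],[0,3,0]],
  [1,[1.35,0,-1.0],[0,6,0]],
  [1,[1.85,0,-1.35],[0,9,0]],
  [1,[2.4,0,-1.7],[0,12,0]],
  [1,[2.4,0,-1.7],[0,12,0]],
  [1,[2.4,0,-1.7],[0,12,0]],
])

```text
clock: 29.15
tcp_pos: [611.0, -32.4, 180.2]
orientation: [179.3, -24.1, -0.3]
contact_force: [-0.4, 0.1, -2.0]
grip_width: 0.161
grasp_force: 50.0
```

>>> servo_tool([
  [1,[0.5,0,-0.2],[0,3,0]],
  [1,[0.7,0,-0.5],[0,6,0]],
  [1,[1.2,0,-0.8],[0,9,0]],
  [1,[1.45,0,-1.15],[0,12,0]],
  [1,[1.65,0,-1.45],[0,15,0]],
  [1,[1.85,0,-1.75],[0,18,0]],
  [1,[2.1,0,-2.1],[0.4,21,-0.3]],
  [1,[2.3,0,-2.4],[0.6,24,-0.5]],
  [1,[2.6,0,-2.7],[0.6,24,-0.5]],
  [1,[2.9,0,-3.0],[0.6,24,-0.5]],
  [1,[2.9,0,-3.0],[0.6,24,-0.5]],
  [1,[2.9,0,-3.0],[0.6,24,-0.5]],
])

```text
clock: 30.35
tcp_pos: [639.6, -32.4, 150.8]
orientation: [179.6, -0.1, -0.9]
contact_force: [0.3, 0.1, -1.7]
grip_width: 0.155
grasp_force: 50.0
```

>>> servo_tool([
  [1,[0,0,-0.2],[0,0,0]],
  [1,[0,0,-0.3],[0,0,0]],
  [1,[0,0,-0.4],[0,0,0]],
  [1,[0,0,-0.5],[0,0,0]],
  [1,[0,0,-0.55],[0,0,0]],
  [1,[0,0,-0.6],[0,0,0]],
  [1,[0,0,-0.6],[0,0,0]],
])

```text
clock: 31.05
tcp_pos: [639.9, -32.5, 144.3]
orientation: [179.6, 0.0, -0.9]
contact_force: [0.2, 0.4, -1.9]
grip_width: 0.159
grasp_force: 50.0
```

>>> servo_tool([
  [1,[0,0,-0.05],[0.3,0,0]],
  [1,[0,0,-0.1],[0.3,0,0]],
  [1,[0,0,-0.13],[0.3,0,0]],
  [1,[0,0,-0.15],[0.3,0,0]],
  [1,[0,0,-0.15],[0.3,0,0]],
])

```text
clock: 31.55
tcp_pos: [640.0, -32.5, 143.8]
orientation: [179.9, -0.1, -0.9]
contact_force: [-1.5, 0.2, 3.5]
grip_width: 0.161
grasp_force: 50.0
```

Released height looks right. I'll let go and move to the gauge.

>>> servo_tool([
  [4,[0,0,0],[0,0,0]],
  [4,[0,0,0],[0,0,0]],
  [4,[0,0,0],[0,0,0]],
  [4,[0,0,2],[0,0,0]],
  [4,[0,0,6],[0,0,0]],
  [4,[0,0,11],[0,0,0]],
  [4,[0,3,15],[0,0,0]],
  [4,[-1,8,17],[0,0,-2]],
  [4,[-2,13,17],[0,0,-4]],
  [4,[-3,18,17],[0,0,-6]],
  [5,[-4,23,17],[0,0,-8]],
  [5,[-5,27.5,17],[0,0,-8]],
])

```text
clock: 32.75
tcp_pos: [590.1, 240.9, 312.7]
orientation: [179.9, -0.0, -9.0]
contact_force: [1.4, 0.1, 0.5]
grip_width: 0.562
grasp_force: 0.0
```

Run:
```python
from h import *
d=snap('wrist','w7.png'); X=cloud(d).astype(np.float32)
s=telemetry.get_obs(); print(s['tcp_pos'].round(1),s['orientation'].round(1),s['joint_pos'].round())
m=(X[...,2]>120)&(X[...,2]<155)&(abs(X[...,0]-635)<45)&(abs(X[...,1]-241)<45)
k,l,st,c=cv2.connectedComponentsWithStats(m.astype(np.uint8)); i=1+np.argmax(st[1:,4]); P=X[l==i]
t=P[P[:,2]>np.percentile(P[:,2],70)-4]; print(len(P),c[i],P[:,2].max(),np.percentile(P[:,2],[50,90]),cv2.minAreaRect(np.ascontiguousarray(t[:,:2])))
d=snap('top'); X=cloud(d); m=(X[...,2]>165)&(X[...,2]<195)&(abs(X[...,0]-640)<60)&(X[...,1]<60)&(X[...,1]>-230)
k,l,st,c=cv2.connectedComponentsWithStats(m.astype(np.uint8))
for i in range(1,k): P=X[l==i]; print('handle',len(P),P.mean(0).round(1),P.max(0).round(1))
```

```text
[587.6 248.5 312.3] [-1.799e+02  1.000e-01 -8.500e+00] [ 20.  14.  52.   0. 114. 118.]
505 [270.0019802  150.55841584] 142.57976 [140.23504639 141.17335815] ((635.3587036132812, 241.1128387451172), (14.675639152526855, 32.71684265136719), 80.88665008544922)
handle 34 [639.1 -30.3 180.9] [648.9 -24.  186.5]
handle 33 [ 637.8 -139.3  180.7] [ 647.5 -133.1  189.4]
```

View pics/w7.png

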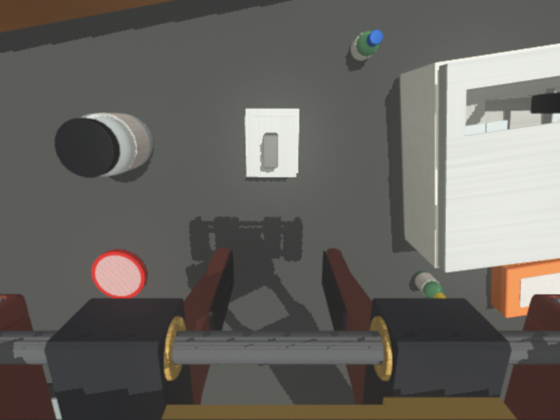

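Both handles stand in the slot with tops at 181 mm. The gauge block is at pixel (270,150), which is (635.3,241.1), yaw -9.1°, top at 140 mm. I'll grasp it.

>>> servo_tool([
  [5,[4.5,-0.1,-4],[0,0,0]],
  [5,[4.5,-0.1,-8],[0,0,0]],
  [5,[4.5,-0.1,-12],[0,0,0]],
  [5,[4.5,-0.1,-15],[0,0,0]],
  [5,[4.5,-0.1,-18],[0,0,0]],
  [5,[4.5,-0.1,-20],[0,0,0]],
  [5,[4.5,-0.1,-21.3],[0,0,0]],
  [5,[4.5,-0.1,-21.3],[0,0,0]],
  [1,[4.5,-0.1,-21.3],[0,0,0]],
  [1,[4.5,-0.1,-21.3],[0,0,0]],
  [1,[4.5,-0.1,-21.3],[0,0,0]],
  [1,[4.5,-0.1,-21.3],[0,0,0]],
], squeeze=30)

```text
clock: 34.05
tcp_pos: [636.1, 238.3, 101.1]
orientation: [180.0, -0.1, -8.9]
contact_force: [1.1, 0.9, 0.6]
grip_width: 0.242
grasp_force: 0.8
```

>>> servo_tool([
  [1,[0,0,0],[0,0,0]],
  [1,[0,0,0],[0,0,0]],
])

```text
clock: 34.25
tcp_pos: [636.0, 238.6, 100.9]
orientation: [-180.0, -0.1, -8.9]
contact_force: [-0.2, 2.3, 2.5]
grip_width: 0.179
grasp_force: 30.0
```

>>> servo_tool([
  [1,[0,0,2],[0,0,0]],
  [1,[0,0,4],[0,0,0]],
  [1,[0,0,7],[0,0,0]],
  [1,[0,0,10],[0,0,0]],
  [1,[0,0,14],[0,0,0]],
  [1,[0,0,18],[0,0,2]],
  [1,[0,-4,22],[0,0,4]],
  [1,[0,-8,22],[0,0,6]],
  [1,[0,-12,22],[0,0,8]],
  [1,[0,-16,22],[0,0,8]],
  [1,[0,-20,22],[0,0,8]],
  [1,[0,-24,22],[0,0,8]],
])

```text
clock: 35.45
tcp_pos: [635.3, -3.7, 319.5]
orientation: [179.9, 0.1, -0.9]
contact_force: [0.4, -0.0, -1.4]
grip_width: 0.182
grasp_force: 30.0
```

>>> servo_tool([
  [1,[0,-5,0],[0,0,0]],
  [1,[0,-10,0],[0,0,0]],
  [1,[0,-15,0],[0,0,0]],
  [1,[-0.3,-20,0],[0,0,0]],
  [1,[-0.3,-24,0],[0,0,0]],
  [1,[-0.3,-26.4,0],[0,0,0]],
  [1,[-0.3,-26.4,-2],[0,0,0]],
  [1,[-0.3,-26.4,-5],[0,0,0]],
  [1,[-0.3,-26.4,-7],[0,0,0]],
  [1,[-0.3,-26.4,-7],[0,0,0]],
  [1,[-0.3,-26.4,-7],[0,0,0]],
  [1,[-0.3,-26.4,-7],[0,0,0]],
])

```text
clock: 36.65
tcp_pos: [633.0, -266.1, 252.0]
orientation: [179.9, -0.1, -0.9]
contact_force: [0.6, 0.4, -0.5]
grip_width: 0.181
grasp_force: 30.0
```

```bash
cat > g.py <<'E'
from h import *
s=telemetry.get_obs(); print(s['tcp_pos'].round(1),s['orientation'].round(2),s['contact_force'].round(1),s['grip_width'])
import sys
for n,fn in [('scene',sys.argv[1]),('wrist',sys.argv[2])]:
    d=snap(n,fn); X=cloud(d); c=s['tcp_pos']
    for nm,lo,hi in [('block',-9,40),('blade',-88,-16)]:
        m=(abs(X[...,0]-c[0])<40)&(abs(X[...,1]-c[1])<7 if nm=='blade' else abs(X[...,1]-c[1])<9)&(X[...,2]>max(c[2]+lo,146))&(X[...,2]<c[2]+hi)
        P=X[m]
        if len(P)>8: print(n,nm,len(P),(P.mean(0)-c).round(1),'lo',(np.percentile(P,3,axis=0)-c).round(1),'hi',(np.percentile(P,97,axis=0)-c).round(1))
    if n=='scene': cv2.imwrite('pics/crop_'+fn,cv2.resize(d['color'][90:260,60:290,::-1],None,fx=3,fy=3,interpolation=cv2.INTER_CUBIC))
E
python3 g.py s8.png w8.png
```

```text
[ 633.  -266.1  252. ] [ 1.7986e+02 -1.3000e-01 -9.3000e-01] [ 0.6  0.4 -0.5] 0.18059943616167368
scene block 67 [14.3  2.1 18. ] lo [ 2.8 -7.1 -7. ] hi [18.7  8.8 38.8]
scene blade 186 [  1.2   3.2 -50.4] lo [-11.8   0.1 -83.7] hi [ 12.7   6.1 -17.3]
wrist block 2928 [ 8.  -0.1 30.1] lo [-11.   -7.8  -3.5] hi [16.   7.8 39.9]
wrist blade 170 [ 11.3  -0.5 -49.3] lo [ 10.9  -2.4 -82.4] hi [ 11.6   1.3 -21.9]
```

View pics/crop_s8.png

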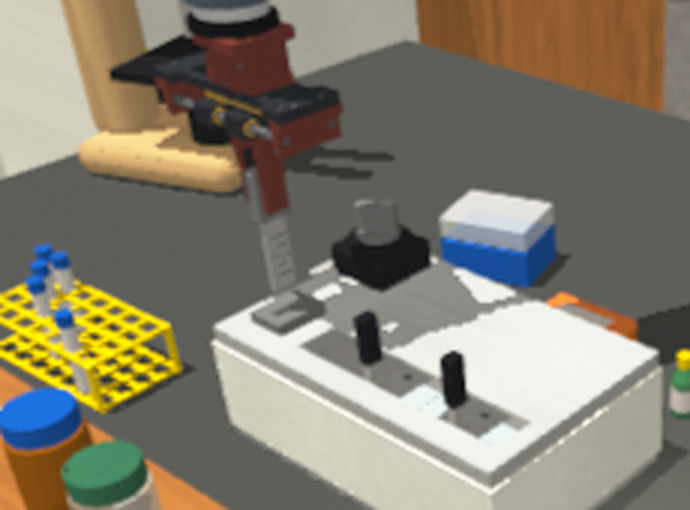

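The blade hangs upright over the collar at crop (285,300), and both carrier handles stand in the slot. I'll lower it into the mouth and watch the forces.

>>> servo_tool([
  [1,[-0.05,0,-0.8],[0,0,0]],
  [1,[-0.05,0,-1.6],[0,0,0]],
  [1,[-0.05,0,-2.2],[0,0,0]],
  [1,[-0.05,0,-2.6],[0,0,0]],
  [1,[-0.05,0,-3],[0,0,0]],
  [1,[-0.05,0,-3.3],[0,0,0]],
  [1,[-0.05,0,-3.3],[0,0,0]],
])

```text
clock: 37.45
tcp_pos: [632.0, -265.8, 216.3]
orientation: [179.9, 0.0, -0.9]
contact_force: [-0.1, 0.0, -2.4]
grip_width: 0.18
grasp_force: 30.0
```

>>> servo_tool([
  [1,[0,0,-1],[0,0,0]],
  [1,[0,0,-2],[0,0,0]],
  [1,[0,0,-3],[0,0,0]],
  [1,[0,0,-4],[0,0,0]],
  [1,[0,0,-5],[0,0,0]],
  [1,[0,0,-5.5],[0,0,0]],
  [1,[0,0,-5.8],[0,0,0]],
  [1,[0,0,-6],[0,0,0]],
  [1,[0,0,-6.1],[0,0,0]],
  [1,[0,0,-6.1],[0,0,0]],
])

```text
clock: 38.45
tcp_pos: [632.3, -266.0, 156.2]
orientation: [179.9, -0.0, -0.9]
contact_force: [0.5, 0.2, -0.2]
grip_width: 0.183
grasp_force: 30.0
```

>>> servo_tool([
  [1,[0,0,-0.1],[0,0,0]],
  [1,[0,0,-0.2],[0,0,0]],
  [1,[0,0,-0.3],[0,0,0]],
  [1,[0,0,-0.35],[0,0,0]],
  [1,[0,0,-0.35],[0,0,0]],
])

```text
clock: 38.95
tcp_pos: [632.2, -265.9, 152.9]
orientation: [179.9, -0.0, -0.9]
contact_force: [-0.9, -0.4, 1.3]
grip_width: 0.179
grasp_force: 30.0
```

>>> servo_tool([
  [1,[0,0,-0.1],[0,0,0]],
  [1,[0,0,-0.15],[0,0,0]],
  [1,[0,0,-0.15],[0,0,0]],
  [3.5,[0,0,0],[0,0,0]],
  [3.5,[0,0,0],[0,0,0]],
  [3.5,[0,0,0],[0,0,0]],
  [3.5,[0,0,2],[0,0,0]],
  [3.5,[0,0,6],[0,0,0]],
  [3.5,[0,0,11],[0,0,0]],
  [4,[-3,2,16],[0,0,0]],
  [4,[-8,6,19],[0,0,0]],
  [4,[-11,10,19],[0,0,0]],
])

```text
clock: 40.15
tcp_pos: [540.0, -186.6, 339.7]
orientation: [179.8, -0.2, -1.0]
contact_force: [0.7, 0.0, 0.9]
grip_width: 0.458
grasp_force: 0.0
```

>>> servo_tool([
  [5,[0,2,0],[0,0,0]],
  [5,[0,2,0],[0,0,0]],
  [5,[0,2,0],[0,0,0]],
])

```text
clock: 40.45
tcp_pos: [540.7, -166.4, 336.7]
orientation: [179.9, 0.0, -0.9]
contact_force: [0.5, 0.0, -0.2]
grip_width: 0.569
grasp_force: 0.0
```

Run:
```python
from h import *
s=telemetry.get_obs(); print(s['clock'],s['tcp_pos'].round(1))
d=snap('wrist','w9.png'); X=cloud(d).astype(np.float32)
def rect(nm,m,n=15):
    k,l,st,c=cv2.connectedComponentsWithStats(m.astype(np.uint8))
    for i in range(1,k):
        if st[i,4]>n: P=X[l==i]; r=cv2.minAreaRect(np.ascontiguousarray(P[:,:2])); print(nm,len(P),c[i].round(),'z',np.percentile(P[:,2],[5,50,98]).round(1),np.round(r[0],1),np.round(r[1],1),round(r[2],1))
b=(X[...,1]<60)&(X[...,1]>-330)
rect('tops',(X[...,2]>160)&(X[...,2]<200)&b&(X[...,0]>590))
rect('bar',(X[...,2]>195)&(X[...,2]<222)&b&(X[...,0]<560)&(X[...,0]>470))
rect('lever',(X[...,2]>95)&(X[...,2]<120)&(X[...,1]<-325)&(X[...,1]>-480)&(X[...,0]>400)&(X[...,0]<620))
q=(X[...,2]<100)&(X[...,0]>620)&(X[...,0]<662)&b&(X[...,1]>-220); print('under slot tray z', np.percentile(X[q][:,2],[2,50,98]).round(1))
for y in (-32,-142):
    w=q&(abs(X[...,1]-y)<25); print(y,np.percentile(X[w][:,2],[5,50,90]).round(1))
snap('scene','s9.png'); im=cv2.imread('pics/s9.png'); cv2.imwrite('pics/c9.png',cv2.resize(im[90:260,60:290],None,fx=3,fy=3,interpolation=cv2.INTER_CUBIC))
```

```text
40.45 [ 540.7 -166.4  336.7]
tops 1022 [381. 102.] z [165.7 191.8 193.7] [ 630.9 -266. ] [16.8 33.9] 89.5
tops 470 [136.  97.] z [163.5 181.5 183.7] [639.3 -33.2] [18.  14.3] 0.4
tops 331 [250.  96.] z [172.9 182.1 183.7] [ 638.3 -142.4] [14.2 17.6] 89.3
bar 785 [378. 231.] z [197.4 208.6 210.6] [ 510.4 -265. ] [14.5 41.8] 32.2
lever 1156 [425. 228.] z [102.  107.9 111.6] [ 478.7 -357.9] [ 18.6 104.7] 89.5
under slot tray z [39.  41.4 93.6]
-32 [39.6 43.  67. ]
-142 [39.7 42.9 44.9]
```

View pics/w9.png

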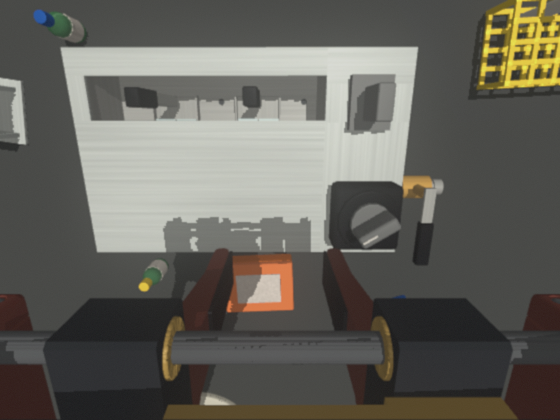

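View pics/c9.png

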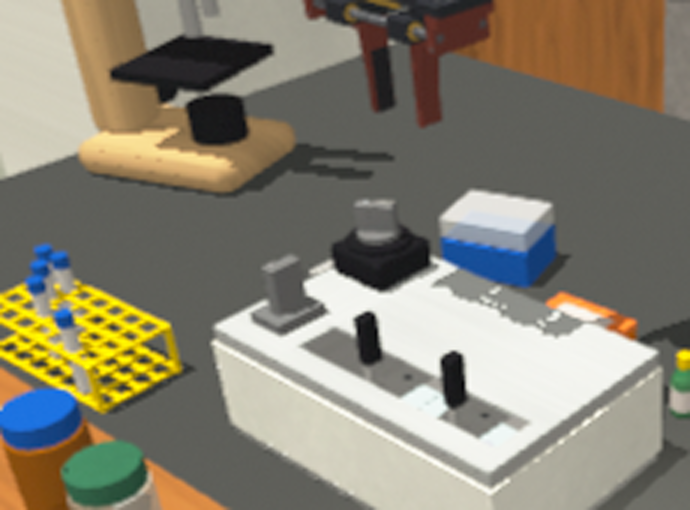

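Everything is in place in both views. The gauge block sits on its collar (top at 192 mm), both handles stand at 182 mm, the dial reads 40 and the lever is crosswise.

```bash
python3 -c "
from cell import bot; print(bot.close_job())"
```

```text
the job is handed in; nothing more can be done
None
```

The job is handed in: the drain is closed, the dial reads 40, both carriers on the bench are flat in the bath with handles up, and the gauge is fully home and upright in its slit; pushing the drain lever against its stop briefly read about 48 N at the finger tips.

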